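# Lay a plaster moulding on its back against the fence

### The arm

A 6-joint arm with a two-finger parallel gripper is mounted at the origin on the work surface. World frame = base frame: x ahead of the robot, y to its left, z up, the work surface at z = 0. Lengths are in m, angles in rad, forces in N, time in s.
With the tool pointing down it reaches from about 0.425 to 0.95 m from the base axis. Payload 3.5 kg.
Tool frame: the origin (TCP) lies at the centre of the arm's flange, where the gripper is bolted on; the fingertips stand 173 mm ahead of it and the grasp point (between the pads) lies 155 mm ahead of it (ctrl.tcp_to_grasp is the distance from the TCP to the grasp point, in m); z points along the fingers, x is the direction in which the jaws open and shut, and the axes are right-handed (so a half turn about z gives the same grasp; the last joint's range is limited). The gripper opens to 85 mm and grips with 20 to 120 N. Pads are 22 mm wide; open, the fingers measure 114 mm over their backs; the gripper's body (76 mm by 85 mm) begins 54 mm behind the grasp point. The pads swing forward as they close: fully open they stand 13 mm farther back than shut.
Start: joints at [-1.321, 0.286, 1.577, -0, 1.279, -0.15], TCP at [0.263, -0.622, 0.405] pointing down, gripper open.
Joint ranges: [-2.77, 2.77], [-0.9, 2.22], [0.21, 2.48], [-1.53, 4.67], [0.24, 2.81], [-2.84, 2.84]. Speed limits (rad/s): [2.79, 2.79, 3.14, 3.14, 3.14, 3.14].

### API

Orientations are given as a unit quaternion [x, y, z, w].
In Python, from plant import readout, imaging, ctrl, spotter gives the robot as it stands.
- The arm moves only by the tool apply_moves, never from a script. Its argument "steps" is a list of rows, each an object of numbers: "tx", "ty", "tz": the shift along the tool's x, y, z in mm; "wx", "wy", "wz": the turn, a rotation vector about the tool's x, y, z in rad. In form: [{"tx": .., "ty": .., "tz": .., "wx": .., "wy": .., "wz": ..}, ...]. A call has 1 to 12 rows; each row is the pose to reach, as a shift and turn from the pose commanded when the call began, along the tool's axes at that moment; what a row does not reach only later rows make up. A row lasts 1/10 s, in which the tool goes at most 50 mm and 8.59 degrees, less where a joint would pass 70% of its speed; a pose out of reach is approached as far as the arm can. A call with a gripper value outside its range is refused whole. "hand" is the opening, from 0 (shut) to 1 (fully open), set as the call begins (left out, the last holds). The fingers move at their own pace and stop on an object; "force" is the grip in N (left out, the last holds). Time passes only in rows, so rows that repeat a pose let the fingers close. It gives the time, the measured TCP pose, the force and the opening at its end, in the units of the state.
- readout.get_state(): the state, without advancing time (a new reading comes with each control period).
- imaging.read_camera(name): name is "scene" or "top" or "wrist"; returns a dict with "img" (400x640x3 uint8, red, green, blue), "vfov" (degrees; the focal length in pixels is half the picture's height over the tangent of half this angle, whatever the lens; pixels are square), "cx", "cy" (the principal point, pixels), "R" (3x3) and "t" (3): a world point X has camera coordinates R X + t; the wrist camera has in their place "tool_from_camera" (4x4, takes a point from camera to tool coordinates, whose origin is the TCP and whose axes are the tool frame's). Camera axes: x right, y down, z forward; pixel columns grow to the right and rows downward; lengths in m; the calibration is good to about 2 mm. A picture is of the moment at which its call begins: read the wrist's pose just before it. There is no depth.
- ctrl.sign_off(): hands the job in, once; it reports no verdict.
Trained networks look in the newest picture that a camera, given by its name, has taken for a name from the list of things; names that differ only in an ending like _2 or _b are one class to them, and where a whole thing is asked for, a point or a joint stands for the part that bears it (a point fixed in the world has none). Each returns a list of dicts, best first, with "confidence" (0 to 1); they miss things now and then, are a little off and sometimes report something else, mostly with a low value. They report only what shows in the picture. A call takes as long as a camera call. They do not tell look-alikes from the thing itself.
- spotter.trace(camera, label): "region" (400x640 bool, what is visible of it) and "uv" ([column, row] in pixels, amid what is visible of it).
The state is a dict: "time": time; "qpos": joint angles; "dq": joint speeds; "joint_efforts": joint torques, N m; "eef_pos": TCP position; "tcp_rot": TCP orientation; "contact_force": force on the tool from outside, world axes, zero at the start; "wrist_torque": the same for the moment, N m; "opening": opening from 0.0 (shut) to 1.0 (fully open).
Only numpy, scipy, OpenCV 4.12 (cv2) and the standard library are available. Lean on these libraries where they do the work, as an engineer would, in place of code of your own. Each camera call takes 0.05 s, during which the arm holds its last target.

### The job

On the finishing board a white stepped moulding stands on end. Push on its stepped face to tip it over towards the aluminium fence, so that it comes down on its flat, blue-taped back on the board, then push it along until its far end sits square and flush against the fence. Only push with the fingers, never lift or carry it, and leave the jar, the tape roll and the sanding block where they are.

Things in the scene. Friction and masses are not known exactly. Their poses are not given: they have to be found in the camera images.
- moulding: White plaster moulding, 0.35 to 0.7 kg, 48 (x) x 80 (y) x 130 (z) mm, loose, standing on end on the board. Origin: centre of the foot end it stands on. Own z runs along its length to the head end; x points out of the flat, blue-taped back (24 mm from the z axis), roughly (within 15 degrees) to the fence. From the back: slab 80 wide, 22 thick; step 60 wide, 14 thick; step 36 wide, 12 thick.
- moulding_head (a point): Centre of the moulding's head end (on top at the start), 130 mm along its own z from the origin; same axes. Pushed high on the stepped face (-x side, front at x = -24 mm) it tips without sliding and falls by itself past about 18 degrees of lean. On its back it is 48 mm high: x down, steps up, head to the fence, foot away from it.
- station: Fixed finishing board, 360 (x) x 280 (y) mm, with a black rubber mat; the mat's top is 12 mm above the table. Origin: centre of its underside, on the table; x points to the fence, y along the fence, z up. The fence is a fixed aluminium bar across the board with a slick white face, 20 mm thick, 260 long, its top 37 mm above the table.
- fence_face (a point): Middle of the fence's contact face at mat height (12 mm above the table), 105 mm from the board's centre along the board's x; same axes as the board. The face is slick white plastic (friction about 0.12), a plane square to x, reaching 130 mm either way along y.
- jar: Bystander: closed glass-type jar with red cap, 64 mm diameter, 100 mm high, standing on the table beside the board. Origin: centre of its underside.
- tape_roll: Bystander: roll of blue tape lying flat on the table beside the board, 100 mm diameter, 40 mm high. Origin: centre of its underside.
- sanding_block: Bystander: cork sanding block, 60 x 100 x 35 mm, on the table beside the board. Origin: centre of its underside.
There are look-alikes about, which are no part of the job. Of the things that look like the moulding, the middle-sized one is meant.

How it is judged:
On the way, in this order (a step that is already met when the one before it is completed fails the run):
1. the moulding lies on its flat back, head towards the fence (angle between moulding's own x axis and vertical above 3.04 rad and linear speed of moulding below 0.05 m/s), for 0.1 s.
2. its head end is flush against the fence (angle between moulding's own x axis and vertical above 3.04 rad and x of moulding_head in the frame of fence_face above -0.005 m and angle between the z axis of moulding and the x axis of station, either way round below 0.06 rad and y of moulding_head in the frame of fence_face between -0.095 and 0.095 m), for 0.2 s.
At the end, for the whole second after the job is handed in: The moulding rests on its flat back on the board (within 0.1 rad), its head end within 5 mm of the fence and square to it within 0.06 rad, the middle of that end no more than 95 mm to either side of the fence's middle, so that the whole end is covered give or take 5 mm, at rest (all of step 2 and linear speed of moulding below 0.01 m/s); the robot touches nothing.
It fails at once if the moulding is lifted or carried (its foot end more than 60 mm or its head end more than 157 mm above the table, which tipping it never reaches) (height (world z) of moulding_head above 0.157 m or height (world z) of moulding above 0.06 m).
It fails at once if a bystander is moved more than 20 mm (distance of any of jar, tape_roll, sanding_block from where it was at the start of the episode above 0.02 m).
It also fails if it takes over 56 s, if anything falls off the work surface, if the arm or the gripper's body presses on something with over 40 N, if the wrist force passes 120 N, or if a joint passes its speed limit or range.

## Working session

There is one attempt and no reset: what is moved stays moved. The work goes in short steps, Python scripts to look and compute and a tool call to move; the robot and the scene stay as the last step left them, time stands still between calls to the robot, and variables do not carry over. Pictures are saved under pics/ and viewed, and the job is handed in when it is done.

Besides the shell and the picture viewer there is one more tool, called after "Call:" as name(argument=value, ...) on one line, values as JSON. apply_moves: Moves the arm, as the interface text tells. Its arguments: {"type":"object","properties":{"steps":{"type":"array","items":{"type":"object","properties":{"tx":{"type":"number"},"ty":{"type":"number"},"tz":{"type":"number"},"wx":{"type":"number"},"wy":{"type":"number"},"wz":{"type":"number"}}}},"hand":{"type":"number"},"force":{"type":"number"}},"required":["steps"]}

```bash
mkdir -p pics; ls
cat > h.py <<'E'
import numpy as np, cv2
from plant import readout, imaging, ctrl, spotter
from scipy.spatial.transform import Rotation as Ro
def save(name,im): cv2.imwrite('pics/'+name+'.png',im[:,:,::-1])
def f(c): return 200/np.tan(np.radians(c['vfov'])/2)
def ray(c,uv):
    d=np.array([(uv[0]-c['cx'])/f(c),(uv[1]-c['cy'])/f(c),1.])
    R=np.array(c['R']);return -R.T@np.array(c['t']),R.T@d
def atz(c,uv,z):
    o,d=ray(c,uv);return o+d*(z-o[2])/d[2]
def proj(c,X):
    p=np.array(c['R'])@np.array(X)+np.array(c['t']);return np.array([c['cx'],c['cy']])+f(c)*p[:2]/p[2]
E
python3 - <<'E'
from h import *
for n in ('scene','top'):
    c=imaging.read_camera(n); save(n+'0',c['img']); print(n,c['vfov'],c['cx'],c['cy'],-np.array(c['R']).T@c['t'])
    for l in ('moulding','station','jar','tape_roll','sanding_block'):
        print(l,[(np.round(r['uv']),round(r['confidence'],2),int(r['region'].sum())) for r in spotter.trace(n,l)])
print(readout.get_state())
E
```

```text
pics
scene 45.79333308291053 315.92024247200806 193.00264183501747 [ 0.89860812 -0.39536403  0.91617351]
moulding [(array([348., 146.]), 0.93, 646), (array([302.,  93.]), 0.79, 3042), (array([296., 197.]), 0.7, 1791)]
station []
jar [(array([389., 179.]), 0.66, 1167)]
tape_roll [(array([213., 323.]), 0.58, 1584)]
sanding_block [(array([181., 282.]), 0.92, 1674)]
top 52.79005886959289 312.54046424708184 205.25503675334642 [0.37465954 0.01458547 0.98550313]
moulding [(array([234., 226.]), 0.96, 545), (array([207., 290.]), 0.77, 2573), (array([321., 227.]), 0.71, 916)]
station [(array([347., 202.]), 0.75, 15304)]
jar [(array([253., 171.]), 0.81, 781), (array([321., 226.]), 0.66, 891), (array([430., 279.]), 0.55, 1176)]
tape_roll [(array([323., 224.]), 0.69, 915)]
sanding_block [(array([430., 278.]), 0.83, 1281)]
{'time': 0.6, 'qpos': array([-1.32098852e+00,  2.86256129e-01,  1.57665185e+00, -2.04253595e-06,
        1.27859153e+00, -1.50024159e-01]), 'dq': array([-0.00011769,  0.00086481, -0.0008032 , -0.00257284, -0.00019812,
       -0.00027718]), 'joint_efforts': array([-4.08381738e-04, -4.05660546e+01, -2.92742085e+01, -1.31287820e-04,
        5.69648601e-04,  1.52117945e-06]), 'eef_pos': array([ 0.2627633 , -0.62174851,  0.40478026]), 'tcp_rot': array([ 8.33445892e-01, -5.52601071e-01,  3.38751871e-05,  3.19720322e-05]), 'contact_force': array([ 0.42345482,  0.29599955, -0.11146644]), 'wrist_torque': array([-0.01559619,  0.00877987,  0.02102616]), 'opening': 1.0058297477042741}
```

View pics/scene0.png

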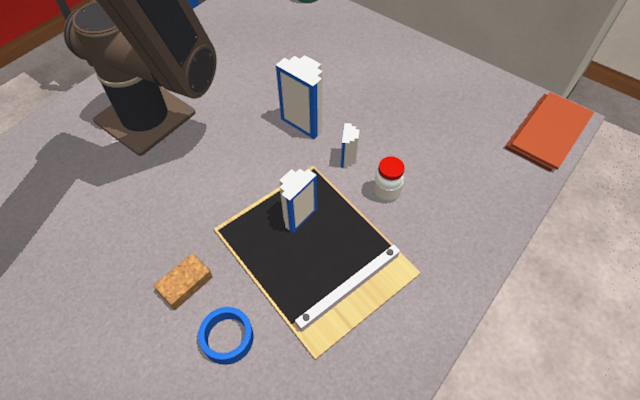

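View pics/top0.png

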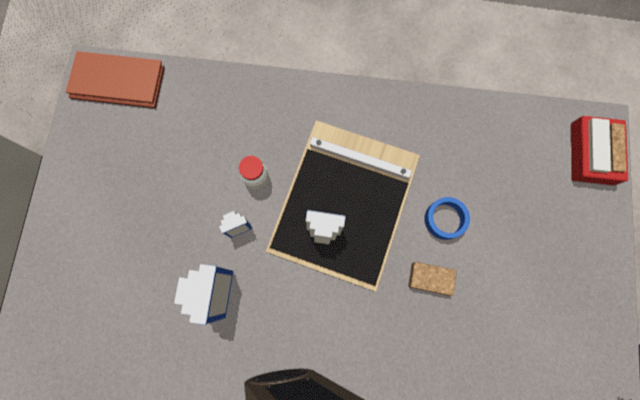

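Three mouldings show in the top image: small at (235,225), large at (207,292), middle-sized at (322,227) standing on the mat. The last fits in size and in standing on the board. I'll confirm with a crop.

Run:
```python
from h import *
a=imaging.read_camera('top')['img'][115:295,260:425]; b=imaging.read_camera('scene')['img'][150:270,250:350]
A=cv2.resize(a,None,fx=3,fy=3,interpolation=cv2.INTER_CUBIC); B=cv2.resize(b,None,fx=3,fy=3,interpolation=cv2.INTER_CUBIC)
o=np.zeros((540,800,3),np.uint8); o[:540,:495]=A; o[:360,497:797]=B; save('crop0',o)
```

```text
(no output)
```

View pics/crop0.png

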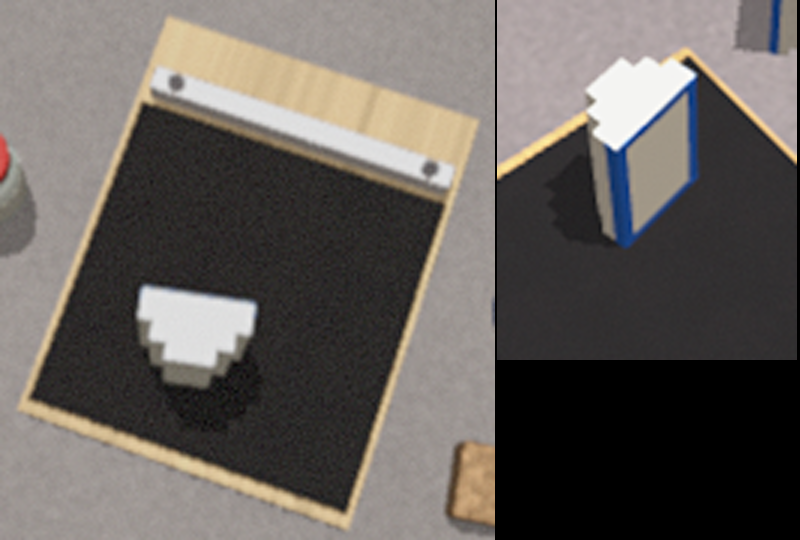

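Run:
```python
from h import *
T=imaging.read_camera('top'); S=imaging.read_camera('scene')
C=np.array([atz(T,p,.012) for p in [(316,120.7),(419.3,155),(376,290),(267.3,251)]])
print(C.round(4)); 
for i in range(4): 
    d=C[(i+1)%4]-C[i]; print(np.linalg.norm(d),np.degrees(np.arctan2(d[1],d[0])))
print('centre',C.mean(0))
for n,c,ps,z in (('T',T,[(307.3,210.7),(345.7,215.3)],.142),('S',S,[(288.3,200),(316,174)],.142),('Sb',S,[(292.7,231.7),(316,210)],.012),('Tfront',T,[(187/3+260,361/3+115),(217/3+260,362/3+115)],.142)):
    P=np.array([atz(c,p,z) for p in ps]); d=P[1]-P[0]
    print(n,P.round(4),np.linalg.norm(d),np.degrees(np.arctan2(d[1],d[0])))
for n in('jar','tape_roll','sanding_block'):
  pass
print('jar',atz(T,(252,167),.1),'tape',atz(T,(448,218),.04),'block',atz(T,(433,278),.035))
print('Scene board',[atz(S,p,.012).round(4) for p in [(419,271),(316,356),(216,230),(314,168)]])
```

```text
[[ 0.8024  0.0595  0.012 ]
 [ 0.741  -0.2115  0.012 ]
 [ 0.3941 -0.1317  0.012 ]
 [ 0.4545  0.1365  0.012 ]]
0.2778256962474846 -102.76011387297451
0.35596486388549464 167.05058909289977
0.274958723524661 77.30393741730217
0.3562743125243395 -12.48815299618764
centre [ 0.59798176 -0.03677913  0.012     ]
T [[ 0.539   0.0477  0.142 ]
 [ 0.5388 -0.0346  0.142 ]] 0.08235891690757684 -90.12185627562111
S [[ 0.5341 -0.0339  0.142 ]
 [ 0.5374  0.0492  0.142 ]] 0.08310467705007689 87.74827711857793
Sb [[ 0.5343 -0.0305  0.012 ]
 [ 0.5395  0.0449  0.012 ]] 0.07557694275597081 86.06902231051352
Tfront [[ 0.4903  0.0098  0.142 ]
 [ 0.4921 -0.0112  0.142 ]] 0.021065029828915418 -85.07565149524156
jar [0.6334902  0.18780197 0.1       ] tape [ 0.58117853 -0.28298331  0.04      ] block [ 0.43658438 -0.25713839  0.035     ]
Scene board [array([0.8001, 0.0602, 0.012 ]), array([ 0.7401, -0.2074,  0.012 ]), array([ 0.3992, -0.1316,  0.012 ]), array([0.4618, 0.1348, 0.012 ])]
```

Call:
apply_moves(hand=0, steps=[{"tx":-487,"ty":-463,"tz":0,"wz":0.426},{"tx":-487,"ty":-463,"tz":0,"wz":0.426},{"tx":-487,"ty":-463,"tz":0,"wz":0.426},{"tx":-487,"ty":-463,"tz":0,"wz":0.426},{"tx":-487,"ty":-463,"tz":0,"wz":0.426},{"tx":-487,"ty":-463,"tz":0,"wz":0.426},{"tx":-487,"ty":-463,"tz":0,"wz":0.426},{"tx":-487,"ty":-463,"tz":0,"wz":0.426},{"tx":-487,"ty":-463,"tz":0,"wz":0.426},{"tx":-487,"ty":-463,"tz":0,"wz":0.426},{"tx":-487,"ty":-463,"tz":0,"wz":0.426},{"tx":-487,"ty":-463,"tz":0,"wz":0.426}])

```text
$.steps[0]: bad value
```

Call:
apply_moves(hand=0, steps=[{"tx":-36,"ty":-34,"tz":0,"wx":0,"wy":0,"wz":0.03},{"tx":-72,"ty":-68,"tz":0,"wx":0,"wy":0,"wz":0.06},{"tx":-108,"ty":-102,"tz":0,"wx":0,"wy":0,"wz":0.1},{"tx":-144,"ty":-136,"tz":0,"wx":0,"wy":0,"wz":0.14},{"tx":-180,"ty":-170,"tz":0,"wx":0,"wy":0,"wz":0.18},{"tx":-216,"ty":-204,"tz":0,"wx":0,"wy":0,"wz":0.22},{"tx":-252,"ty":-238,"tz":0,"wx":0,"wy":0,"wz":0.26},{"tx":-288,"ty":-272,"tz":0,"wx":0,"wy":0,"wz":0.3},{"tx":-324,"ty":-306,"tz":0,"wx":0,"wy":0,"wz":0.34},{"tx":-360,"ty":-340,"tz":0,"wx":0,"wy":0,"wz":0.38},{"tx":-396,"ty":-374,"tz":0,"wx":0,"wy":0,"wz":0.4},{"tx":-432,"ty":-408,"tz":0,"wx":0,"wy":0,"wz":0.426}])

```text
time: 2.0
eef_pos: [0.4706, -0.063, 0.4053]
tcp_rot: [-0.697, 0.717, -0.001, 0.0]
contact_force: [0.4, -0.6, -1.0]
opening: 0.001
```

Call:
apply_moves(steps=[{"tx":-35,"ty":10,"tz":0,"wx":0,"wy":0,"wz":0},{"tx":-70,"ty":20,"tz":0,"wx":0,"wy":0,"wz":0},{"tx":-70,"ty":20,"tz":40,"wx":0,"wy":0,"wz":0},{"tx":-70,"ty":20,"tz":80,"wx":0,"wy":0,"wz":0},{"tx":-70,"ty":20,"tz":120,"wx":0,"wy":0,"wz":0},{"tx":-70,"ty":20,"tz":120,"wx":0,"wy":0,"wz":0}])

```text
time: 2.6
eef_pos: [0.4497, 0.0062, 0.2794]
tcp_rot: [-0.698, 0.716, 0.005, -0.003]
contact_force: [-1.5, 0.7, 0.4]
opening: 0.001
```

Run:
```python
from h import *
a=imaging.read_camera('scene')['img'][100:280,200:420]; b=imaging.read_camera('top')['img'][115:295,220:425]
A=cv2.resize(a,None,fx=3.5,fy=3.2); save('s1',A); save('t1',cv2.resize(b,None,fx=3,fy=3)); print(readout.get_state()['eef_pos'])
```

```text
[0.45242795 0.00545424 0.28510735]
```

View pics/s1.png

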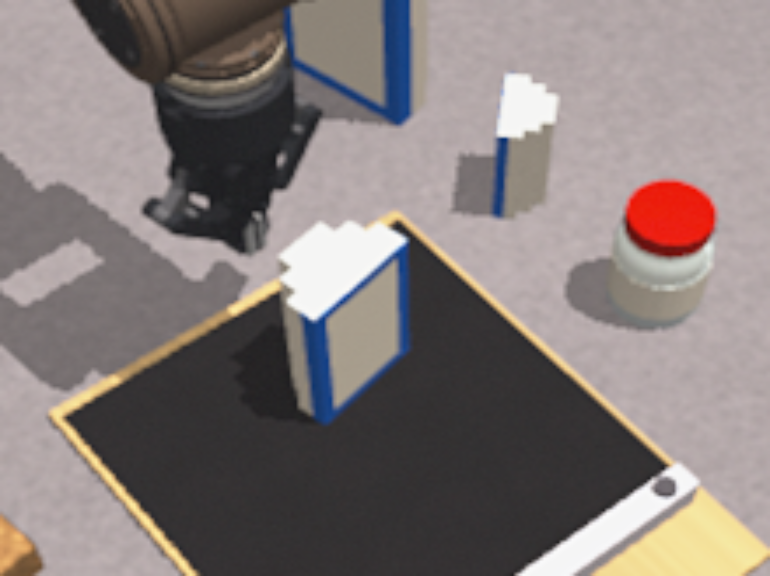

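Call:
apply_moves(steps=[{"tx":0,"ty":-8,"tz":0,"wx":0,"wy":0,"wz":0},{"tx":0,"ty":-16,"tz":0,"wx":0,"wy":0,"wz":0},{"tx":0,"ty":-22,"tz":0,"wx":0,"wy":0,"wz":0},{"tx":0,"ty":-27,"tz":0,"wx":0,"wy":0,"wz":0},{"tx":0,"ty":-31,"tz":0,"wx":0,"wy":0,"wz":0},{"tx":0,"ty":-35,"tz":0,"wx":0,"wy":0,"wz":0},{"tx":0,"ty":-39,"tz":0,"wx":0,"wy":0,"wz":0},{"tx":0,"ty":-43,"tz":0,"wx":0,"wy":0,"wz":0},{"tx":0,"ty":-47,"tz":0,"wx":0,"wy":0,"wz":0}])

```text
time: 3.6
eef_pos: [0.4996, 0.0043, 0.2847]
tcp_rot: [-0.698, 0.716, -0.0, 0.0]
contact_force: [0.0, 0.1, 0.5]
opening: 0.001
```

Run:
```python
from h import *
a=imaging.read_camera('scene')['img'][100:280,200:420]
A=cv2.resize(a,None,fx=3.5,fy=3.2); save('s2',A); s=readout.get_state(); print(s['eef_pos'],s['contact_force'])
```

```text
[0.50004284 0.0041771  0.28484356] [-0.17640849 -0.24703174 -0.20561159]
```

View pics/s2.png

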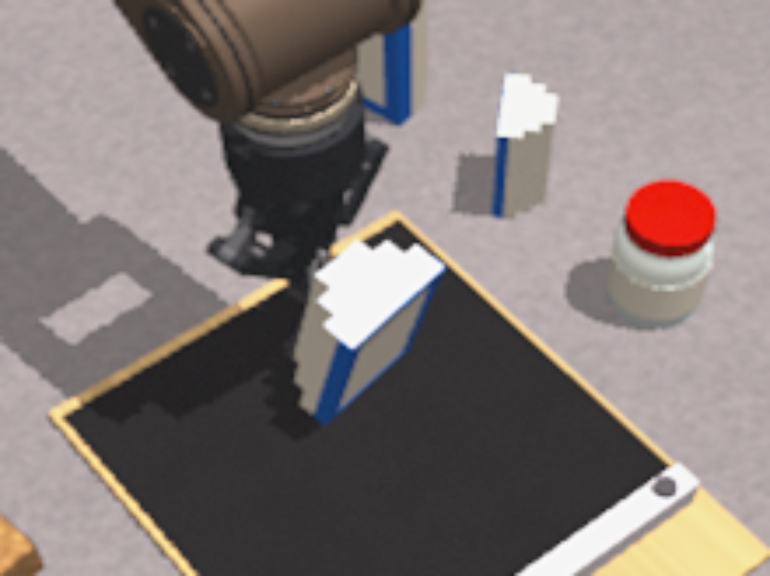

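It leans about 13° and pivots on its back edge without sliding. I'll continue the push.

Call:
apply_moves(steps=[{"tx":0,"ty":-4,"tz":0,"wx":0,"wy":0,"wz":0},{"tx":0,"ty":-8,"tz":0,"wx":0,"wy":0,"wz":0},{"tx":0,"ty":-12,"tz":0,"wx":0,"wy":0,"wz":0},{"tx":0,"ty":-16,"tz":0,"wx":0,"wy":0,"wz":0},{"tx":0,"ty":-20,"tz":0,"wx":0,"wy":0,"wz":0},{"tx":0,"ty":-22,"tz":0,"wx":0,"wy":0,"wz":0},{"tx":0,"ty":-22,"tz":0,"wx":0,"wy":0,"wz":0},{"tx":0,"ty":-22,"tz":0,"wx":0,"wy":0,"wz":0}])

```text
time: 4.45
eef_pos: [0.5212, 0.0037, 0.2847]
tcp_rot: [-0.698, 0.716, 0.0, -0.0]
contact_force: [0.0, 0.5, -0.1]
opening: -0.001
```

Run:
```python
from h import *
a=imaging.read_camera('scene')['img'][150:300,240:420]
A=cv2.resize(a,None,fx=4,fy=4,interpolation=cv2.INTER_CUBIC); save('s3',A); s=readout.get_state(); print(s['eef_pos'],s['contact_force'])
b=imaging.read_camera('top')['img'][115:295,260:425]; save('t3',cv2.resize(b,None,fx=3,fy=3,interpolation=cv2.INTER_CUBIC))
```

```text
[0.52115576 0.00370502 0.28467044] [-0.12435032 -0.72631521 -0.05345849]
```

View pics/s3.png

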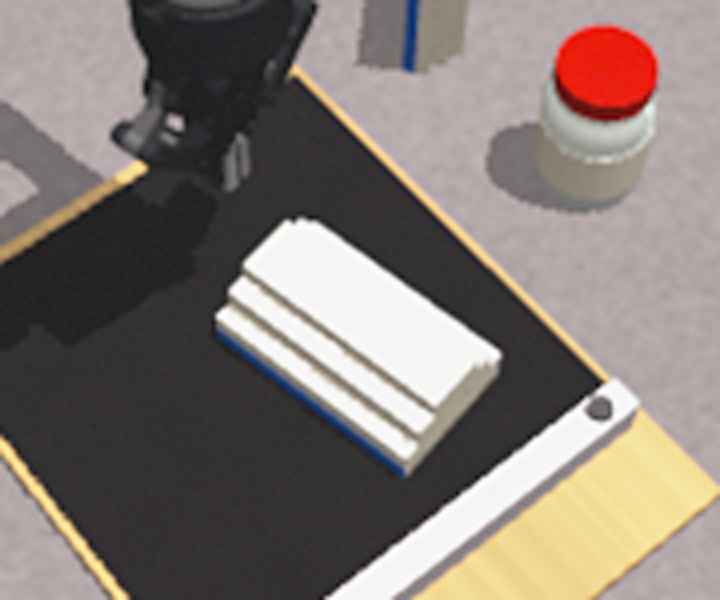

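View pics/t3.png

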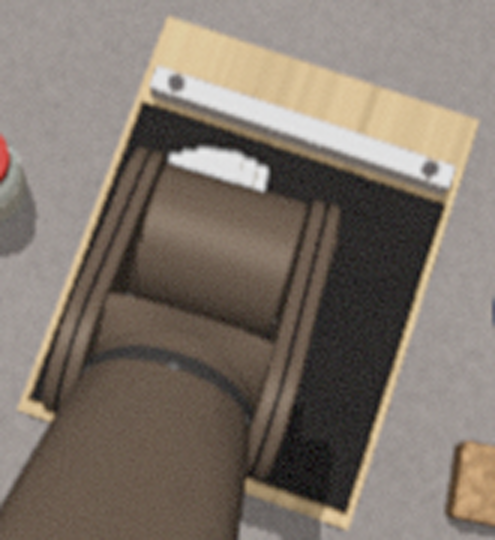

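Run:
```python
from h import *
S=imaging.read_camera('scene')
g=lambda u,v,z: atz(S,(240+u/4,150+v/4),z)
a=g(407,474,.012); b=g(217,336,.012); c=g(408,457,.034); d=g(500,357,.034); e=g(437,407,.048);
print(a,b,np.linalg.norm(a-b),np.degrees(np.arctan2(*(a-b)[1::-1]))); print(c,d,np.linalg.norm(c-d),np.degrees(np.arctan2(*(d-c)[1::-1])))
f1=g(332,598,.037);f2=g(620,378,.037)
print(f1,f2,np.linalg.norm(f1-f2),np.degrees(np.arctan2(*(f2-f1)[1::-1])))
# fence face line predicted
for cen in [(.599,-.0365)]:
  for yaw in (-12.4,-12.7):
    y=np.radians(yaw);u=np.array([np.cos(y),np.sin(y)]);v=np.array([-u[1],u[0]])
    for s in(-.13,.13):
        P=np.array([*(np.array(cen)+.105*u+s*v),.037]); print(yaw,P,((proj(S,P)-[240,150])*4).round(1))
    for P in (a,c,d): q=P[:2]-cen; print('st',q@u,q@v)
```

```text
[ 0.6710743 -0.0344518  0.012    ] [ 0.54065907 -0.03281067  0.012     ] 0.1304255516555805 -0.7209647808492488
[ 0.67134458 -0.03532643  0.034     ] [0.67481277 0.04112578 0.034     ] 0.07653083466876938 87.40260723058257
[ 0.68812242 -0.11981473  0.037     ] [0.73186847 0.06819928 0.037     ] 0.1930362225488452 76.90178859689294
-12.4 [ 0.673635   -0.18601461  0.037     ] [221.9 684.4]
-12.4 [0.72946618 0.06792019 0.037     ] [615.8 375.8]
st 0.06995314612720656 0.017477321576926663
st 0.07040493625958115 0.0166811284469891
st 0.05737522953346951 0.09209462457155579
-12.7 [ 0.67285112 -0.18640334  0.037     ] [220.2 684. ]
-12.7 [0.73001113 0.06723564 0.037     ] [616.  377.3]
st 0.06986067660314085 0.017843354145142903
st 0.07031662938091927 0.017049537486016272
st 0.056892238924694395 0.09239377678788548
```

The moulding lies on its back: head end at (407–500, 357–474) in the crop, fence clear beyond it. Measured yaw is about -1° against the fence's -12.7°, with a gap of about 35 mm at the nearer corner. Next: square two-finger push on the foot.

Call:
apply_moves(hand=0.47, steps=[{"tx":-6,"ty":12,"tz":0,"wx":0,"wy":0,"wz":0.1},{"tx":-13,"ty":24,"tz":0,"wx":0,"wy":0,"wz":0.195},{"tx":-13,"ty":24,"tz":20,"wx":0,"wy":0,"wz":0.195},{"tx":-13,"ty":24,"tz":45,"wx":0,"wy":0,"wz":0.195},{"tx":-13,"ty":24,"tz":70,"wx":0,"wy":0,"wz":0.195},{"tx":-13,"ty":24,"tz":90,"wx":0,"wy":0,"wz":0.195},{"tx":-13,"ty":24,"tz":90,"wx":0,"wy":0,"wz":0.195}])

```text
time: 5.3
eef_pos: [0.496, 0.0175, 0.1919]
tcp_rot: [-0.625, 0.781, 0.002, -0.002]
contact_force: [0.0, 0.4, -0.1]
opening: 0.469
```

Run:
```python
from h import *
a=imaging.read_camera('scene')['img'][150:300,240:420]
A=cv2.resize(a,None,fx=4,fy=4,interpolation=cv2.INTER_CUBIC); save('s4',A); s=readout.get_state(); print(s['eef_pos'],s['contact_force'])
M=Ro.from_quat(s['tcp_rot']).as_matrix(); print(M.round(3), np.degrees(np.arctan2(M[1,0],M[0,0])))
```

```text
[0.49689003 0.01742149 0.19359725] [-0.73773459  1.01732883  0.24635415]
[[-0.219 -0.976 -0.003]
 [-0.976  0.219  0.001]
 [ 0.     0.003 -1.   ]] -102.6771397864434
```

View pics/s4.png

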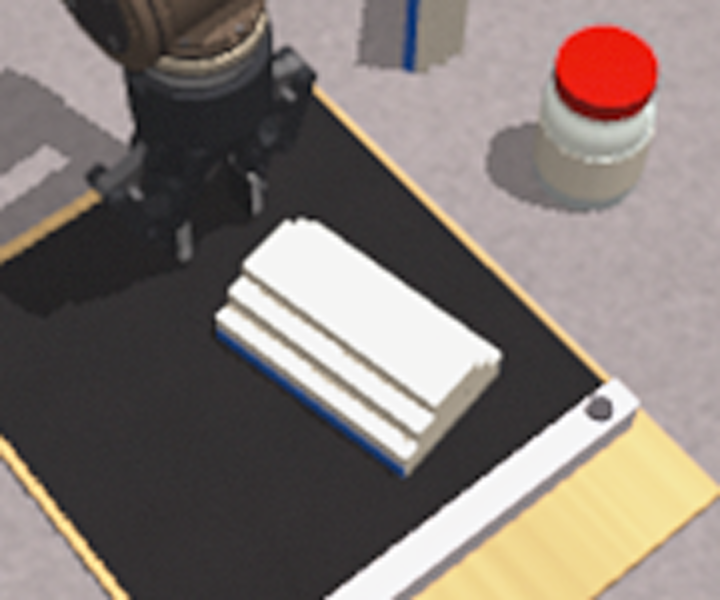

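Call:
apply_moves(steps=[{"tx":0,"ty":-8,"tz":0,"wx":0,"wy":0,"wz":0},{"tx":0,"ty":-16,"tz":0,"wx":0,"wy":0,"wz":0},{"tx":0,"ty":-22,"tz":0,"wx":0,"wy":0,"wz":0},{"tx":0,"ty":-26,"tz":0,"wx":0,"wy":0,"wz":0},{"tx":0,"ty":-30,"tz":0,"wx":0,"wy":0,"wz":0},{"tx":0,"ty":-34,"tz":0,"wx":0,"wy":0,"wz":0},{"tx":0,"ty":-38,"tz":0,"wx":0,"wy":0,"wz":0},{"tx":0,"ty":-42,"tz":0,"wx":0,"wy":0,"wz":0},{"tx":0,"ty":-46,"tz":0,"wx":0,"wy":0,"wz":0},{"tx":0,"ty":-50,"tz":0,"wx":0,"wy":0,"wz":0},{"tx":0,"ty":-54,"tz":0,"wx":0,"wy":0,"wz":0},{"tx":0,"ty":-58,"tz":0,"wx":0,"wy":0,"wz":0}])

```text
time: 6.55
eef_pos: [0.5532, 0.0052, 0.1942]
tcp_rot: [-0.625, 0.781, 0.003, -0.002]
contact_force: [-6.3, 1.8, 3.8]
opening: 0.467
```

Run:
```python
from h import *
a=imaging.read_camera('scene')['img'][150:300,240:420]
A=cv2.resize(a,None,fx=4,fy=4,interpolation=cv2.INTER_CUBIC); save('s5',A); s=readout.get_state(); print(s['eef_pos'],s['contact_force'])
```

```text
[0.55381935 0.00494237 0.19431513] [-2.33495531  1.53452927  0.17065813]
```

View pics/s5.png

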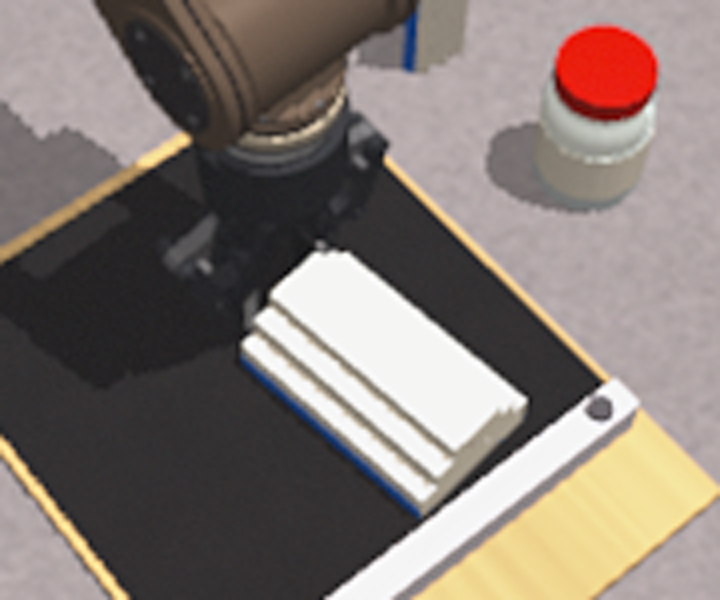

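```bash
cat >> h.py <<'E'
CEN=np.array([.599,-.0365]);yw=np.radians(-12.7);U=np.array([np.cos(yw),np.sin(yw)]);V=np.array([-U[1],U[0]])
def st(P): q=np.array(P)[:2]-CEN; return np.array([q@U,q@V]).round(4)
E
python3 - <<'E'
from h import *
S=imaging.read_camera('scene')
g=lambda u,v,z: atz(S,(240+u/4,150+v/4),z)
a=g(420,517,.012); b=g(241,360,.012); c=g(419,499,.034); d=g(526,403,.034); 
print(np.linalg.norm(a-b),np.degrees(np.arctan2(*(a-b)[1::-1])),np.linalg.norm(c-d),np.degrees(np.arctan2(*(d-c)[1::-1])))
print([st(p) for p in (a,b,c,d)])
s=readout.get_state(); print(st(s['eef_pos']))
E
```

```text
0.13103043889762986 -5.906716816004049 0.07864179971091811 81.61899615071599
[array([0.0924, 0.0074]), array([-0.0378, -0.0081]), array([0.0914, 0.0063]), array([0.0855, 0.0847])]
[-0.0533  0.0305]
```

Call:
apply_moves(steps=[{"tx":0,"ty":-3,"tz":0,"wx":0,"wy":0,"wz":0},{"tx":0,"ty":-6,"tz":0,"wx":0,"wy":0,"wz":0},{"tx":0,"ty":-9,"tz":0,"wx":0,"wy":0,"wz":0},{"tx":0,"ty":-11,"tz":0,"wx":0,"wy":0,"wz":0},{"tx":0,"ty":-13,"tz":0,"wx":0,"wy":0,"wz":0},{"tx":0,"ty":-14,"tz":0,"wx":0,"wy":0,"wz":0},{"tx":0,"ty":-15,"tz":0,"wx":0,"wy":0,"wz":0},{"tx":0,"ty":-15,"tz":0,"wx":0,"wy":0,"wz":0}])

```text
time: 7.45
eef_pos: [0.5664, 0.0024, 0.1941]
tcp_rot: [-0.626, 0.78, 0.006, -0.005]
contact_force: [-15.3, 4.2, 12.9]
opening: 0.47
```

Run:
```python
from h import *
a=imaging.read_camera('scene')['img'][150:300,240:420]
A=cv2.resize(a,None,fx=4,fy=4,interpolation=cv2.INTER_CUBIC); save('s6',A); s=readout.get_state(); print(st(s['eef_pos']),s['contact_force'])
```

```text
[-0.0404  0.0308] [-16.52476808   4.9079189   11.83123864]
```

View pics/s6.png

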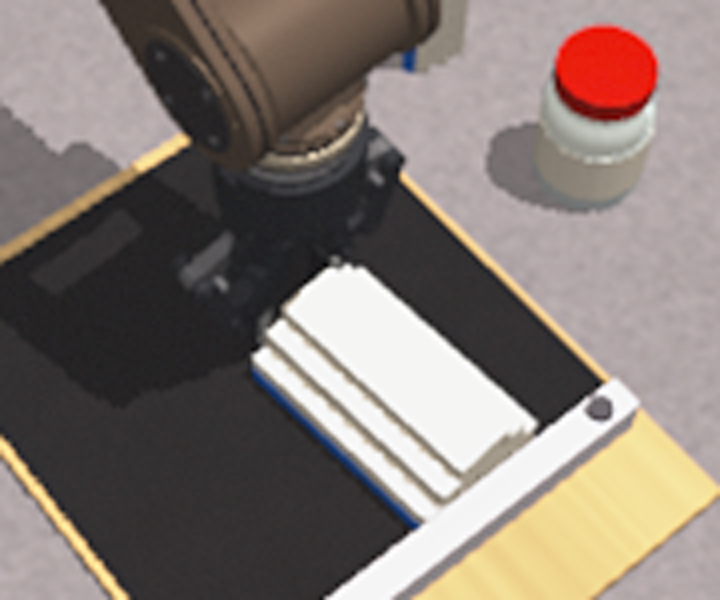

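```bash
python3 - <<'E'
from h import *
S=imaging.read_camera('scene')
g=lambda u,v,z: atz(S,(240+u/4,150+v/4),z)
b=g(253,374,.012); a=g(408,521,.012)
e=g(287,303,.060); h=g(465,476,.060); k=g(533,425,.060);k2=g(356,265,.06)
for p,q in((b,a),(e,h),(k2,k),(h,k)): print(np.linalg.norm(p-q),np.degrees(np.arctan2(*(q-p)[1::-1])))
print([st(p) for p in (b,e,h,k,k2)])
E
python3 - <<'E'
from h import *
W=imaging.read_camera('wrist'); save('w6',W['img'])
E
```

```text
0.11747297375812082 -8.068116518798556
0.13238741754103153 -9.7584469992702
0.12824382433948064 -8.715044161430608
0.04489940047374434 76.58141355336221
[array([-0.0269, -0.0083]), array([-0.0276,  0.0165]), array([0.1046, 0.0233]), array([0.1052, 0.0682]), array([-0.0227,  0.0593])]
```

View pics/w6.png

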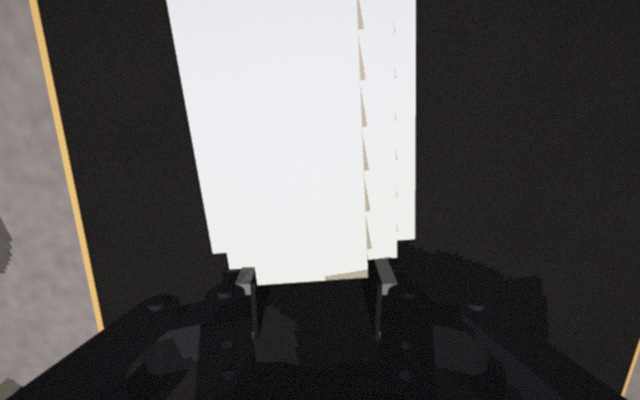

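Call:
apply_moves(steps=[{"tx":0,"ty":-1,"tz":0,"wx":0,"wy":0,"wz":0},{"tx":0,"ty":-2,"tz":0,"wx":0,"wy":0,"wz":0},{"tx":0,"ty":-3,"tz":0,"wx":0,"wy":0,"wz":0},{"tx":0,"ty":-4,"tz":0,"wx":0,"wy":0,"wz":0},{"tx":0,"ty":-4,"tz":0,"wx":0,"wy":0,"wz":0}])

```text
time: 8.1
eef_pos: [0.5688, 0.0026, 0.1941]
tcp_rot: [-0.626, 0.78, 0.009, -0.007]
contact_force: [-25.1, 8.9, 20.5]
opening: 0.472
```

Run:
```python
from h import *
a=imaging.read_camera('scene')['img'][150:300,240:420]
A=cv2.resize(a,None,fx=4,fy=4,interpolation=cv2.INTER_CUBIC); save('s7',A); s=readout.get_state(); print(st(s['eef_pos']),s['contact_force'])
W=imaging.read_camera('wrist'); save('w7',W['img'])
```

```text
[-0.0381  0.0315] [-24.36726313   8.31947532  21.2518049 ]
```

View pics/s7.png

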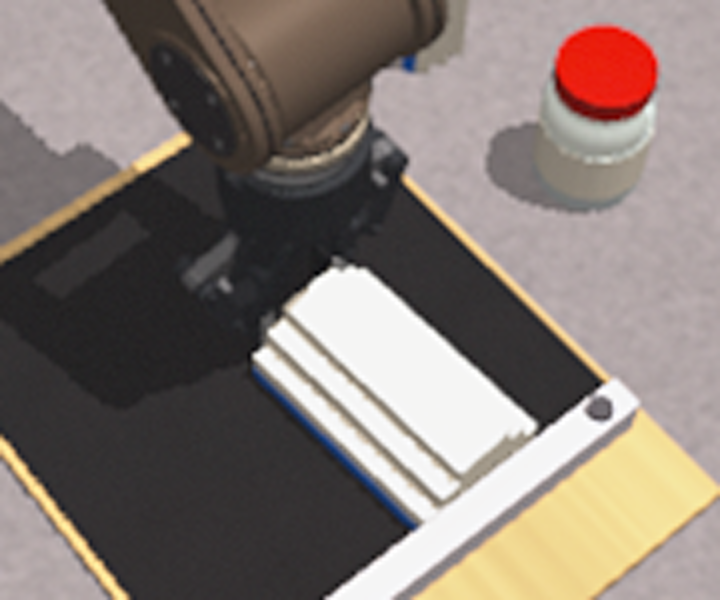

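View pics/w7.png

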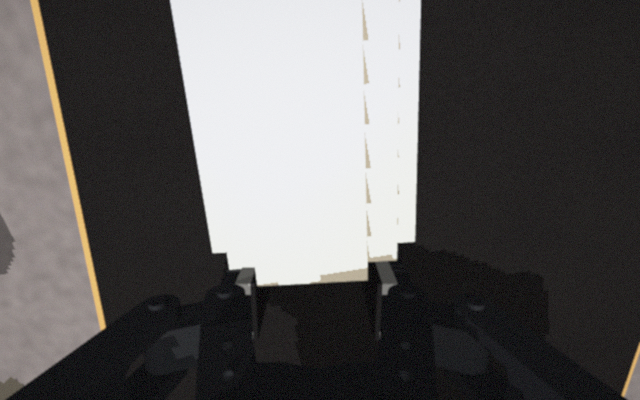

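```bash
cat >> h.py <<'E'
def wcam():
    s=readout.get_state(); W=imaging.read_camera('wrist')
    M=np.eye(4);M[:3,:3]=Ro.from_quat(s['tcp_rot']).as_matrix();M[:3,3]=s['eef_pos']
    G=M@np.array(W['tool_from_camera']); R=G[:3,:3].T; W['R']=R; W['t']=-R@G[:3,3]; return W,s
E
python3 - <<'E'
from h import *
W,s=wcam()
def L(n,p,q,z):
    a,b=atz(W,p,z),atz(W,q,z); print(n,np.linalg.norm(a-b).round(4),np.degrees(np.arctan2(*(b-a)[1::-1])).round(2),st(a),st(b))
L('left slab',(212,252),(171,0),.034);L('right slab',(413,242),(421,0),.034);L('step r',(368,275),(362,5),.060)
L('foot top',(256,286),(367,281),.060);L('slab foot',(212,252),(413,242),.034)
L('board edge',(103,330),(36,0),.012)
E
```

```text
left slab 0.0898 -9.23 [-0.0323  0.0719] [0.0573 0.0773]
right slab 0.0854 -9.47 [-0.0277 -0.0077] [ 0.0575 -0.0029]
step r 0.0787 -8.84 [-0.0271  0.0137] [0.0514 0.019 ]
foot top 0.0363 -99.57 [-0.0313  0.0502] [-0.0293  0.0139]
slab foot 0.0797 -99.38 [-0.0323  0.0719] [-0.0277 -0.0077]
board edge 0.1486 -13.29 [-0.0873  0.1376] [0.0613 0.1361]
```

Call:
apply_moves(hand=0, steps=[{"tx":0,"ty":8,"tz":-3,"wx":0,"wy":0,"wz":0},{"tx":0,"ty":18,"tz":-4,"wx":0,"wy":0,"wz":0},{"tx":-14,"ty":18,"tz":-4,"wx":0,"wy":0,"wz":0},{"tx":-28,"ty":18,"tz":-4,"wx":0,"wy":0,"wz":0},{"tx":-28,"ty":18,"tz":-4,"wx":0,"wy":0,"wz":0},{"tx":-28,"ty":14,"tz":-4,"wx":0,"wy":0,"wz":0},{"tx":-28,"ty":11,"tz":-4,"wx":0,"wy":0,"wz":0},{"tx":-28,"ty":8,"tz":-4,"wx":0,"wy":0,"wz":0}])

```text
time: 9.05
eef_pos: [0.571, 0.0294, 0.1985]
tcp_rot: [-0.625, 0.781, 0.001, -0.001]
contact_force: [-7.0, 2.2, 4.7]
opening: -0.0
```

Run:
```python
from h import *
W,s=wcam(); save('w8',W['img']); print(st(s['eef_pos']),s['eef_pos'],s['contact_force'])
```

```text
[-0.0418  0.0581] [0.57102972 0.02937673 0.19851562] [-7.01256443  2.175613    4.71365147]
```

View pics/w8.png

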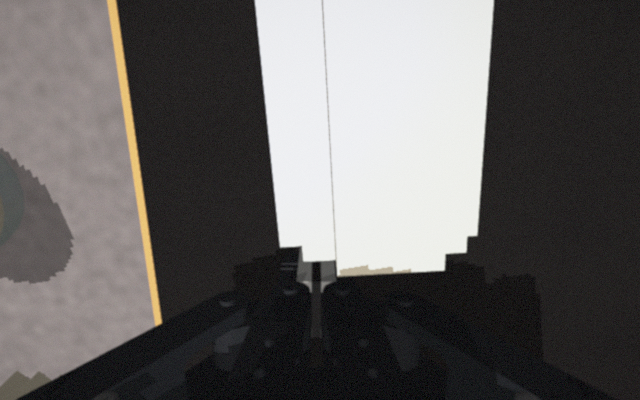

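Call:
apply_moves(steps=[{"tx":0,"ty":-1,"tz":-0.5,"wx":0,"wy":0,"wz":0},{"tx":0,"ty":-2,"tz":-1,"wx":0,"wy":0,"wz":0},{"tx":0,"ty":-3,"tz":-1.5,"wx":0,"wy":0,"wz":0},{"tx":0,"ty":-4,"tz":-2,"wx":0,"wy":0,"wz":0},{"tx":0,"ty":-5,"tz":-2.5,"wx":0,"wy":0,"wz":0},{"tx":0,"ty":-6,"tz":-3,"wx":0,"wy":0,"wz":0}])

```text
time: 9.7
eef_pos: [0.574, 0.0294, 0.1988]
tcp_rot: [-0.624, 0.781, 0.006, -0.004]
contact_force: [-8.7, 7.2, 0.5]
opening: -0.002
```

Run:
```python
from h import *
W,s=wcam(); save('w9',W['img']); print(st(s['eef_pos']),s['eef_pos'],s['contact_force'])
```

```text
[-0.0389  0.0588] [0.57397045 0.02942558 0.19875838] [-8.66849184  7.16547055  0.45652965]
```

View pics/w9.png

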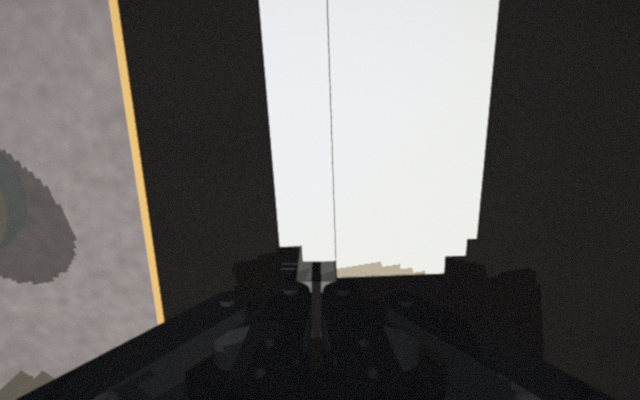

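Run:
```python
from h import *
W,s=wcam()
def L(n,p,q,z):
    a,b=atz(W,p,z),atz(W,q,z); print(n,np.linalg.norm(a-b).round(4),np.degrees(np.arctan2(*(b-a)[1::-1])).round(2),st(a),st(b))
L('left slab',(279,246),(259,0),.034);L('right slab',(478,238),(499,0),.034);L('edge',(336,276),(328,2),.060)
L('foot top',(337,278),(445,274),.060)
L('board edge',(161,324),(114,0),.012)
```

```text
left slab 0.0904 -10.27 [-0.0312  0.073 ] [0.0591 0.0769]
right slab 0.0869 -9.63 [-0.0276 -0.008 ] [ 0.0591 -0.0034]
edge 0.0835 -10.3 [-0.0299  0.0511] [0.0535 0.0546]
foot top 0.0366 -100.32 [-0.0307  0.0507] [-0.0291  0.0142]
board edge 0.1493 -13.13 [-0.0858  0.1377] [0.0636 0.1366]
```

Call:
apply_moves(steps=[{"tx":-1,"ty":-1,"tz":-0.2,"wx":0,"wy":0,"wz":0},{"tx":-3,"ty":-1.5,"tz":-0.4,"wx":0,"wy":0,"wz":0},{"tx":-5,"ty":-2,"tz":-0.6,"wx":0,"wy":0,"wz":0},{"tx":-7,"ty":-2.5,"tz":-0.8,"wx":0,"wy":0,"wz":0},{"tx":-8,"ty":-3,"tz":-1,"wx":0,"wy":0,"wz":0},{"tx":-8,"ty":-3,"tz":-1,"wx":0,"wy":0,"wz":0}])

```text
time: 10.4
eef_pos: [0.5784, 0.0357, 0.1993]
tcp_rot: [-0.625, 0.781, 0.005, -0.005]
contact_force: [-8.6, 1.0, -1.8]
opening: -0.003
```

Run:
```python
from h import *
W,s=wcam(); save('w10',W['img']); print(st(s['eef_pos']),s['eef_pos'],s['contact_force'])
```

```text
[-0.0359  0.0659] [0.57841913 0.03565906 0.19929129] [-8.57452193  0.98437652 -1.76850748]
```

View pics/w10.png

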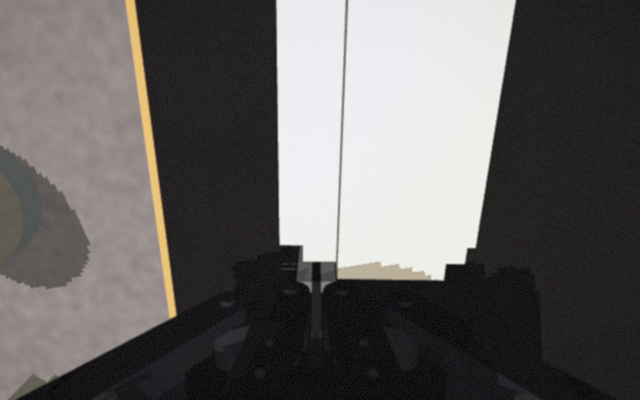

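```bash
cat > m.py <<'E'
from h import *
W,s=wcam()
def L(n,p,q,z):
    a,b=atz(W,p,z),atz(W,q,z); print(n,np.linalg.norm(a-b).round(4),np.degrees(np.arctan2(*(b-a)[1::-1])).round(2),st(a),st(b))
E
python3 - <<'E'
from m import *
L('left slab',(279.5,245),(276.5,0),.034);L('right slab',(478,246),(516,0),.034);L('edge',(337.5,276),(346.5,2),.060)
L('foot top',(337,280),(443,280),.060)
L('board edge',(175,318),(131,0),.012)
E
```

```text
left slab 0.0903 -13.82 [-0.0281  0.0794] [0.0622 0.0776]
right slab 0.0908 -13.02 [-0.0287 -0.0024] [ 0.0622 -0.0029]
edge 0.0839 -13.35 [-0.0273  0.0571] [0.0565 0.0562]
foot top 0.0363 -102.8 [-0.0289  0.0573] [-0.0289  0.0209]
board edge 0.1461 -12.72 [-0.0796  0.1367] [0.0665 0.1366]
```

Call:
apply_moves(hand=0.47, steps=[{"tx":0,"ty":8,"tz":0,"wx":0,"wy":0,"wz":0},{"tx":0,"ty":18,"tz":0,"wx":0,"wy":0,"wz":0},{"tx":14,"ty":18,"tz":0,"wx":0,"wy":0,"wz":0},{"tx":27,"ty":18,"tz":2,"wx":0,"wy":0,"wz":0},{"tx":27,"ty":18,"tz":3,"wx":0,"wy":0,"wz":0},{"tx":27,"ty":14,"tz":3,"wx":0,"wy":0,"wz":0},{"tx":27,"ty":10,"tz":3,"wx":0,"wy":0,"wz":0},{"tx":27,"ty":7,"tz":3,"wx":0,"wy":0,"wz":0},{"tx":27,"ty":5,"tz":3,"wx":0,"wy":0,"wz":0},{"tx":27,"ty":4,"tz":2.5,"wx":0,"wy":0,"wz":0},{"tx":27,"ty":3,"tz":2,"wx":0,"wy":0,"wz":0}])

```text
time: 11.6
eef_pos: [0.5714, 0.0101, 0.1996]
tcp_rot: [-0.625, 0.781, 0.003, -0.003]
contact_force: [-6.6, -0.3, 2.6]
opening: 0.473
```

Run:
```python
from h import *
W,s=wcam(); save('w11',W['img']); print(st(s['eef_pos']),s['eef_pos'],s['contact_force'])
```

```text
[-0.0372  0.0394] [0.57138564 0.01011432 0.19964673] [-6.560896   -0.30647876  2.60254758]
```

View pics/w11.png

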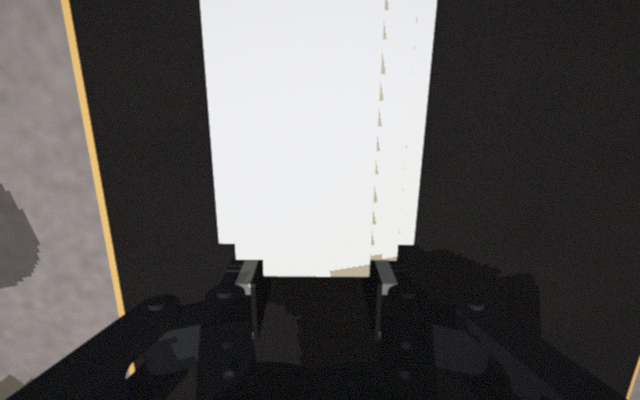

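Both fingers sit evenly on the foot end (248,265) and (382,265), whose edge is level. I'll push a little more and watch the force.

Call:
apply_moves(steps=[{"tx":0,"ty":-1,"tz":-0.5,"wx":0,"wy":0,"wz":0},{"tx":0,"ty":-2,"tz":-1,"wx":0,"wy":0,"wz":0},{"tx":0,"ty":-3,"tz":-1.5,"wx":0,"wy":0,"wz":0},{"tx":0,"ty":-4,"tz":-2,"wx":0,"wy":0,"wz":0},{"tx":0,"ty":-4,"tz":-2,"wx":0,"wy":0,"wz":0}])

```text
time: 12.15
eef_pos: [0.5731, 0.0097, 0.1997]
tcp_rot: [-0.625, 0.781, 0.007, -0.006]
contact_force: [-12.6, 0.0, 3.9]
opening: 0.473
```

Run:
```python
from h import *
W,s=wcam(); save('w12',W['img']); print(st(s['eef_pos']),s['eef_pos'],s['contact_force'])
a=imaging.read_camera('scene')['img'][150:300,240:420]
A=cv2.resize(a,None,fx=4,fy=4,interpolation=cv2.INTER_CUBIC); save('s12',A)
```

```text
[-0.0354  0.0393] [0.57311991 0.00965449 0.19969595] [-12.63332175   0.01713856   3.91442376]
```

View pics/w12.png

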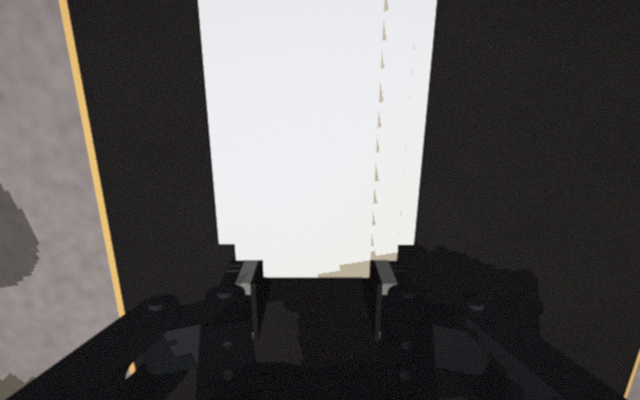

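View pics/s12.png

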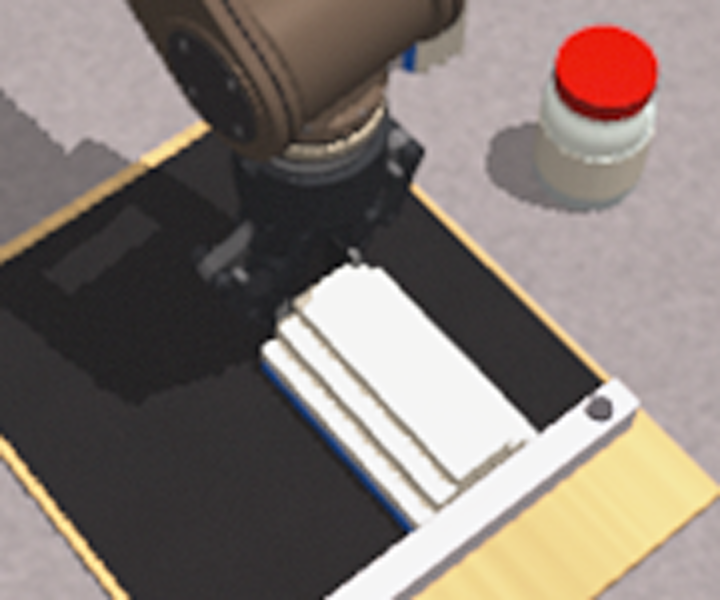

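Run:
```python
from m import *
L('left slab',(219,243),(199,0),.034);L('right slab',(414,243),(437,0),.034);L('edge r',(372,274),(386,4),.060)
L('foot top',(262,278),(370,278),.060)
L('board edge',(122,312),(64,0),.012)
```

```text
left slab 0.0895 -13.1 [-0.0274  0.0778] [0.0621 0.0772]
right slab 0.0896 -12.91 [-0.0275 -0.0025] [ 0.0621 -0.0028]
edge r 0.0828 -12.63 [-0.0267  0.0188] [0.0561 0.0189]
foot top 0.037 -102.78 [-0.0282  0.0565] [-0.0283  0.0194]
board edge 0.1428 -13.01 [-0.0764  0.1371] [0.0664 0.1363]
```

Call:
apply_moves(steps=[{"tx":0,"ty":6,"tz":0,"wx":0,"wy":0,"wz":0},{"tx":0,"ty":20,"tz":0,"wx":0,"wy":0,"wz":0},{"tx":0,"ty":40,"tz":0,"wx":0,"wy":0,"wz":0},{"tx":0,"ty":55,"tz":-30,"wx":0,"wy":0,"wz":0},{"tx":0,"ty":55,"tz":-80,"wx":0,"wy":0,"wz":0},{"tx":0,"ty":55,"tz":-130,"wx":0,"wy":0,"wz":0},{"tx":40,"ty":45,"tz":-170,"wx":0,"wy":0,"wz":0},{"tx":85,"ty":35,"tz":-170,"wx":0,"wy":0,"wz":0},{"tx":130,"ty":20,"tz":-170,"wx":0,"wy":0,"wz":0},{"tx":175,"ty":0,"tz":-170,"wx":0,"wy":0,"wz":0},{"tx":220,"ty":-10,"tz":-170,"wx":0,"wy":0,"wz":0},{"tx":265,"ty":-20,"tz":-170,"wx":0,"wy":0,"wz":0}])

```text
time: 13.5
eef_pos: [0.5382, -0.2561, 0.3733]
tcp_rot: [-0.625, 0.781, -0.001, 0.0]
contact_force: [0.9, -0.1, -0.0]
opening: 0.473
```

Run:
```python
from h import *
s=readout.get_state(); print(s['eef_pos'],s['contact_force'],s['dq'].round(3))
b=imaging.read_camera('top')['img'][115:235,265:425]; save('t13',cv2.resize(b,None,fx=5,fy=5,interpolation=cv2.INTER_CUBIC))
a=imaging.read_camera('scene')['img'][150:300,240:420]; save('s13',cv2.resize(a,None,fx=4,fy=4,interpolation=cv2.INTER_CUBIC))
```

```text
[ 0.53821246 -0.25608341  0.3733139 ] [ 0.88304205 -0.07264553 -0.04085735] [-0.665  0.4   -0.442  0.004  0.04  -0.658]
```

View pics/t13.png

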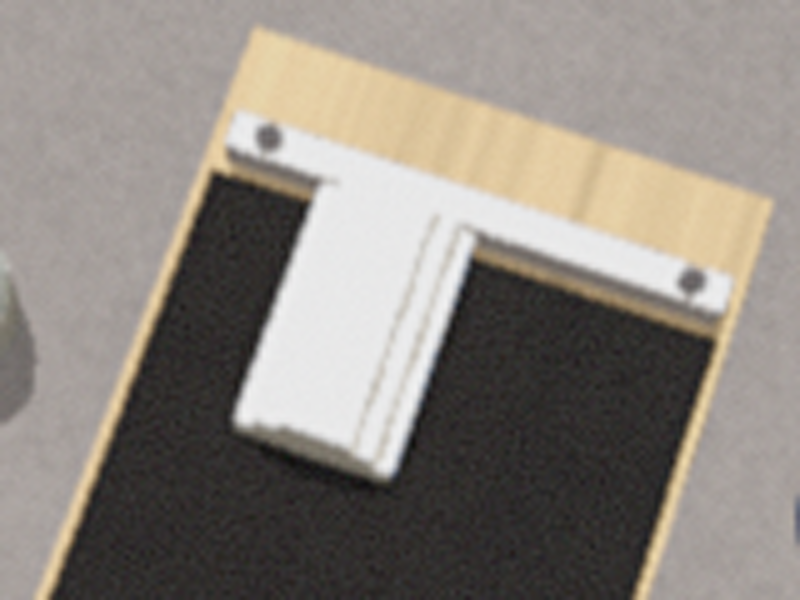

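View pics/s13.png

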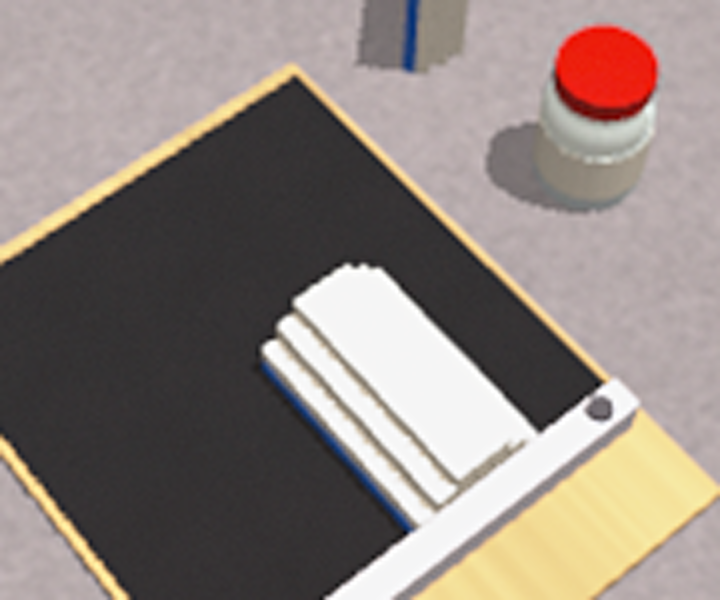

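Call:
apply_moves(steps=[{"tx":0,"ty":0,"tz":0,"wx":0,"wy":0,"wz":0},{"tx":0,"ty":0,"tz":0,"wx":0,"wy":0,"wz":0},{"tx":0,"ty":0,"tz":0,"wx":0,"wy":0,"wz":0}])

```text
time: 13.9
eef_pos: [0.5382, -0.2527, 0.3728]
tcp_rot: [-0.626, 0.78, -0.0, 0.0]
contact_force: [0.8, 0.2, 0.5]
opening: 0.47
```

Run:
```python
from h import *
T=imaging.read_camera('top'); save('t14',T['img'])
g=lambda u,v,z: atz(T,(265+u/5,115+v/5),z)
P=[g(475,240,.034),g(392,482,.034)]; print([st(p) for p in P],np.degrees(np.arctan2(*(P[0]-P[1])[1::-1])))
F=[g(230,148,.037),g(722,312,.037)]; print([st(p) for p in F])
print(ctrl.sign_off())
```

```text
[array([ 0.099 , -0.0043]), array([-0.03  , -0.0047])] -12.551305279367618
[array([0.1027, 0.1254]), array([ 0.1033, -0.1294])]
the job is handed in; nothing more can be done
None
```

The moulding is lying on its blue-taped back with its head end against the fence, and I handed the job in at about 14 s (limit 56 s). No verdict came back, so I only have my own checks to go on.

**What I did:**
- **Tipping:** I picked the middle-sized moulding standing on the mat and tipped it with the closed fingers high on its stepped face. It fell by itself and came to rest without reaching the fence.
- **Pushing:** I pushed its foot end to the fence with two fingers. The first push stopped about 4° out of square, so I finished the turn by pushing on the foot's corner and then pressed evenly with two fingers.

**Last checks:**
- **Square:** The moulding measures about -12.6° to -13.1°, and the board about -12.7° to -13.0°. They agree within about 0.5°, against a limit of 3.4°.
- **Position along the fence:** The middle of the head end is about 37 mm to one side of the fence's middle, against a limit of 95 mm.
- **Contact with the fence:** At the last push the force rose to about 13 N with almost no movement, and no gap shows in the pictures.
- **Bystanders:** The jar looks unmoved in the close-up. I did not re-measure the tape roll or the sanding block, but the fingers passed well above them.
- **Robot:** It was standing clear and touching nothing.

**One disagreement:** measured from the pictures, the head comes out 2.5 to 4 mm short of the fence. That is close to the 2 mm camera calibration error and inside the 5 mm limit, but it is the least certain of the results.

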